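# Clip the red marker into its holder

### The arm

A 6-joint arm with a two-finger parallel gripper is mounted at the origin on a cart in front of the work surface, level with it; the furniture and walls round the work are solid. World frame = base frame: x ahead of the robot, y to its left, z up, the work surface at z = 0. Lengths are in m, angles in rad, forces in N, time in s.
With the tool pointing down it reaches from about 0.325 to 1 m from the base axis. Payload 5.1 kg.
Tool frame: the origin (TCP) lies at the very end of the fingers, on their centre line; the grasp point (between the pads) lies 19 mm behind it; z points along the fingers, y is the line along which they close (so a half turn about z gives the same grasp; the last joint's range is limited). The gripper opens to 85 mm and grips with 20 to 120 N. Pads are 22 mm wide; open, the fingers measure 114 mm over their backs; the gripper's body (76 mm by 85 mm) begins 54 mm behind the grasp point. The pads swing forward as they close: fully open they stand 13 mm farther back than shut.
Start: joints at [1.131, 0.124, 1.65, -0, 1.367, -0.083], TCP at [0.227, 0.609, 0.231] pointing down, gripper open.
Joint ranges: [-2.61, 2.61], [-1.02, 2.33], [0.03, 2.71], [-1.35, 4.49], [0.32, 2.68], [-2.91, 2.91]. Speed limits (rad/s): [2.57, 2.57, 3.14, 3.14, 3.14, 3.14].

### API

Orientations are given as a rotation vector (axis times angle).
In Python, from cell import bot gives the robot as it stands.
- The arm moves only by the tool drive_tool, never from a script. Its argument "rows" is a list of rows, each a list of 5 numbers: the shift along the world's x, y, z in units of 0.1 m (1.0 is 0.1 m), then the turn about the world's z in units of 0.12 rad (1.0 is 0.12 rad), then the closure, from 0 (fully open) to 1 (shut). In form: [[x, y, z, yaw, gripper], ...]. A call has 1 to 5 rows; each row shifts and turns the commanded pose from where the row before left it; what a row does not reach is not made up. A row lasts 1/12 s, in which the tool goes at most 41.7 mm and 7.16 degrees, less where a joint would pass 70% of its speed; a pose out of reach is approached as far as the arm can. A call with a number of a shift or a turn outside -1 to 1 is refused whole. A call with a gripper value outside its range is refused whole. The fingers move at their own pace and stop on an object; the grip force is fixed at half the most. Time passes only in rows, so rows that do not move let the fingers close. It gives the time, the measured TCP pose, the force, the opening and the grip force at its end, in the units of the state.
- bot.read_state(): the state, without advancing time (a new reading comes with each control period).
- bot.read_camera(name): name is "scene" or "top" or "wrist"; returns the picture (420x560x3 uint8, red, green, blue); there is no depth.
- bot.camera_info(name): a dict with "fovy" (degrees; the focal length in pixels is half the picture's height over the tangent of half this angle, whatever the lens; pixels are square), "cx", "cy" (the principal point, pixels), "R" (3x3) and "t" (3): a world point X has camera coordinates R X + t. Camera axes: x right, y down, z forward; pixel columns grow to the right and rows downward; lengths in m; the calibration is good to about 2 mm. A picture is of the moment at which its call begins: read the wrist's pose just before it. camera_info takes no time and is no camera call; for the wrist camera it gives the pose at the moment of the call.
- bot.job_done(): hands the job in; it is judged then, once.
Trained networks look in the newest picture that a camera, given by its name, has taken for a name from the list of things; names that differ only in an ending like _2 or _b are one class to them, and where a whole thing is asked for, a point or a joint stands for the part that bears it (a point fixed in the world has none). Each returns a list of dicts, best first, with "p" (0 to 1); they miss things now and then, are a little off and sometimes report something else, mostly with a low value. They report only what shows in the picture. A call takes as long as a camera call. They do not tell look-alikes from the thing itself.
- bot.outline_of(camera, target): "mask" (420x560 bool, what is visible of it) and "uv" ([column, row] in pixels, amid what is visible of it).
- bot.landmark_of(camera, target): "uv" ([column, row] in pixels: a listed point, or the origin of a listed thing).
The state is a dict: "time": time; "joint_positions": joint angles; "joint_vel": joint speeds; "tau": joint torques, N m; "ee_pos": TCP position; "tool_rot": TCP orientation; "force": force on the tool from outside, world axes, zero at the start; "ft_torque": the same for the moment, N m; "grip_width": finger opening in m; "grasp_force": force on a finger pad.
Only numpy, scipy, OpenCV 4.12 (cv2) and the standard library are available. Lean on these libraries where they do the work, as an engineer would, in place of code of your own. Each camera call takes 0.05 s, during which the arm holds its last target. There are 200 camera calls.

### The job

Put the red whiteboard marker away: press it down into the two spring clips of the red holder until it has snapped fully home in both, lying level and centred along the holder, either way round, and let go. Leave the blue marker where it lies.

Things in the scene. Friction and masses are not known exactly. Their poses are not given: they have to be found in the camera images.
- marker_red_mid (a point): Centre, on the axis, of the red marker to put away: white round barrel, red cap (+x end) and plug, 160 mm long, lying flat, axis 10 mm above the table, x along it. 30 g. The barrel is 18 mm thick and smooth up to 60 mm either side of here: grip its middle. Six-sided collars, 20 mm across flats, 64 to 76 mm out stop it rolling.
- holder_red_seat (a point): Where a seated marker's centre lies, 40 mm above the table. Red fixed base 124x56x8 mm, x along it, z up; grey clips at x = -38 and +38 mm, 62 mm free between them. Sprung fingers: mouth 34 mm wide, tops 66 mm above table, throat 11 mm wide at 49 mm height. About 5 to 10 N straight down spreads both clips; they snap over the marker as it meets a firm seat. Laid on unpressed it is 17 mm too high.
- marker_blue_mid (a point): Centre, on the axis, of the blue marker, a bystander: same shape and size as the red one, with blue cap and plug; x along it.
- holder_blue_seat (a point): Seat point of the blue holder, a bystander that stays empty: same shape and size as the red one, with a blue base; x along it, z up.
Mind the look-alikes: they are no part of the job. There is more than one size of the part that bears holder_red_seat; the job needs the larger.

How it is judged:
At the end, for the whole second after the job is handed in: The red marker lies in both clips of the red holder, released and at rest: its centre within 20 mm (seen from above) and 5 mm (in height) of the holder's seat point, its length within 0.12 rad of the holder's (horizontal distance between marker_red_mid and holder_red_seat below 0.02 m and z of marker_red_mid in the frame of holder_red_seat between -0.005 and 0.005 m and angle between the x axis of marker_red_mid and the x axis of holder_red_seat, either way round below 0.12 rad); the robot touches nothing.
It fails at once if the blue marker is moved more than 30 mm (distance of marker_blue_mid from where it was at the start of the episode above 0.03 m).
It also fails if it takes over 38 s, if anything falls off the work surface, if the arm or the gripper's body presses on something with over 40 N, if the wrist force passes 120 N, or if a joint passes its speed limit or range.

## Working session

There is one attempt and no reset: what is moved stays moved. The work goes in short steps, Python scripts to look and compute and a tool call to move; the robot and the scene stay as the last step left them, time stands still between calls to the robot, and variables do not carry over. Pictures are saved under pics/ and viewed, at most 10 in all, crops included, and the job is handed in when it is done.

Besides the shell and the picture viewer there is one more tool, called after "Emit:" as a command line: name --pt "numbers of a row" for each row, then --argument value for the rest. drive_tool: Moves the arm, as the interface text tells. Its arguments: {"type":"object","properties":{"rows":{"type":"array","items":{"type":"array","items":{"type":"number"}}}},"required":["rows"]}

```bash
mkdir -p pics
cat > h.py <<'E'
import numpy as np, cv2
from cell import bot
def ray(cam,uv,z,info=None):
    i=info or bot.camera_info(cam); f=210/np.tan(np.radians(i["fovy"])/2)
    R=np.array(i["R"]);t=np.array(i["t"])
    d=R.T@np.array([(uv[0]-i["cx"])/f,(uv[1]-i["cy"])/f,1]); c=-R.T@t
    return c+d*(z-c[2])/d[2]
def save(cam,name,crop=None,s=1):
    im=bot.read_camera(cam)[:,:,::-1]
    if crop: a,b,c,d=crop; im=im[b:d,a:c]
    cv2.imwrite("pics/"+name,cv2.resize(im,None,fx=s,fy=s,interpolation=cv2.INTER_CUBIC));
E
python3 - <<'E'
from h import *
save("top","top1.png",s=1.4); 
for n,z in [("marker_red_mid",.01),("holder_red_seat",.04),("marker_blue_mid",.01),("holder_blue_seat",.04)]:
    for r in bot.landmark_of("top",n)[:4]: print(n,r["p"],np.round(r["uv"]),ray("top",r["uv"],z).round(3))
print({k:np.round(v,3) for k,v in bot.read_state().items()})
E
```

```text
marker_red_mid 0.69 [184. 223.] [0.45  0.064 0.01 ]
holder_red_seat 0.89 [262. 242.] [ 0.411 -0.078  0.04 ]
marker_blue_mid 0.76 [318. 234.] [ 0.429 -0.176  0.01 ]
holder_blue_seat 0.87 [269. 159.] [ 0.559 -0.09   0.04 ]
{'time': np.float64(0.25), 'joint_positions': array([ 1.131,  0.124,  1.651, -0.   ,  1.367, -0.083]), 'joint_vel': array([-0.001, -0.002, -0.004,  0.   , -0.001,  0.   ]), 'tau': array([ 1.0000e-03, -4.2321e+01, -3.6518e+01,  0.0000e+00,  5.0000e-03,
        0.0000e+00]), 'ee_pos': array([0.227, 0.609, 0.231]), 'tool_rot': array([-5.570e-01, -3.092e+00,  1.000e-03]), 'force': array([-0.281, -0.053,  0.79 ]), 'ft_torque': array([-0.041, -0.003, -0.008]), 'grasp_force': np.float64(0.0), 'grip_width': np.float64(0.085)}
```

View pics/top1.png

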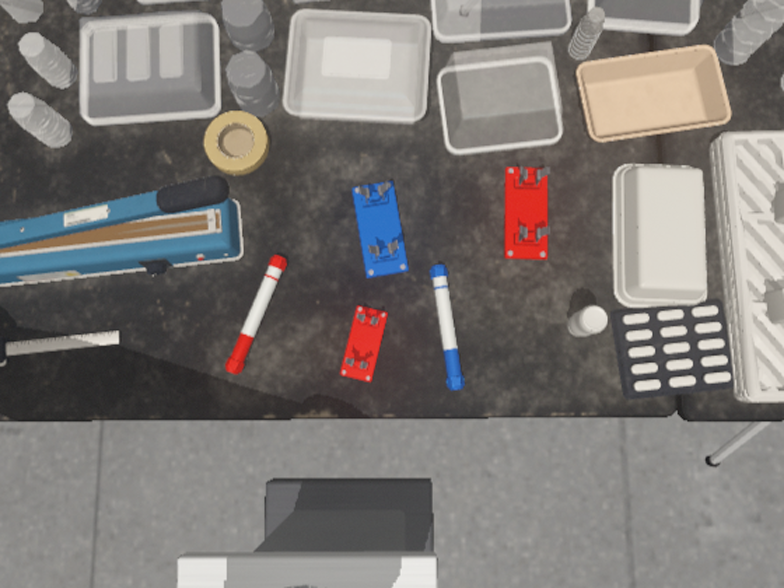

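The picture shows the candidates (560-px coordinates). Red holders: a small one at (259,245) and a large one at (376,152), which matches the blue holder's size at (271,163). Markers: red at (184,223), blue at (319,233). I choose the large red holder at (376,152) and the red marker. Next I measure both from colour and take one close crop.

Run:
```python
from h import *
save("top","crop1.png",(320,90,440,210),4)
im=bot.read_camera("top").astype(int); i=bot.camera_info("top")
red=((im[...,0]>120)&(im[...,1]<70)&(im[...,2]<70)).astype(np.uint8)
n,l,st,c=cv2.connectedComponentsWithStats(cv2.morphologyEx(red,cv2.MORPH_CLOSE,np.ones((5,5))))
for k in range(1,n):
    if st[k,4]<40: continue
    v,u=np.nonzero(l==k); z=.008 if st[k,4]>700 else .01
    P=np.array([ray("top",q,z,i)[:2] for q in zip(u,v)]).astype(np.float32)
    print(st[k],c[k].round(),cv2.minAreaRect(P))
for r in bot.outline_of("top","marker_red_mid")[:2]:
    v,u=np.nonzero(r["mask"]);P=np.array([ray("top",q,.01,i)[:2] for q in zip(u,v)]).astype(np.float32)
    print(r["p"],r["uv"],cv2.minAreaRect(P))
for r in bot.outline_of("top","holder_red_seat"): print(r["p"],r["uv"],r["mask"].sum())
```

```text
[ 360  119   32   67 1864] [375. 153.] ((0.5792999863624573, -0.28560057282447815), (0.05707228183746338, 0.12519413232803345), 87.91476440429688)
[192 182  13  12  96] [199. 187.] ((0.5169505476951599, 0.0389140248298645), (0.023427331820130348, 0.015556487254798412), 62.786441802978516)
[ 243  218   34   55 1202] [259. 246.] ((0.4098101854324341, -0.07155600190162659), (0.04222012311220169, 0.09256071597337723), 76.05121612548828)
[161 238  20  30 313] [170. 253.] ((0.39749816060066223, 0.0874764621257782), (0.022491855546832085, 0.05078877508640289), 69.34554290771484)
0.94 [185.2, 223.2] ((0.45035168528556824, 0.06634997576475143), (0.023364108055830002, 0.16153526306152344), 67.80421447753906)
0.82 [373.5, 152.5] 1945
0.74 [262.2, 244.7] 1199
```

View pics/crop1.png

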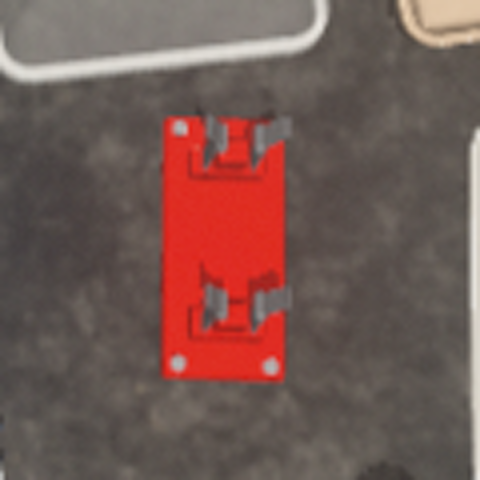

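The crop confirms it: the base measures 125x57 mm, so this is the large holder, centred at (0.579, -0.286) with its axis at about -2°. The red marker is at (0.450, 0.0655) with its axis at -22°, and the tool is already within 2° of that. Moving above it now.

Emit:
drive_tool --pt "0.15 -0.36 0 0 0" --pt "0.15 -0.36 0 0 0" --pt "0.15 -0.36 0 0 0" --pt "0.15 -0.36 0 0 0" --pt "0.15 -0.36 0 0 0"

```text
time: 0.87
ee_pos: [0.3023, 0.4275, 0.2314]
tool_rot: [0.556, 3.092, 0.0]
force: [0.5, 0.3, 0.1]
grip_width: 0.0851
grasp_force: 0.0
```

Emit:
drive_tool --pt "0.15 -0.36 0 0 0" --pt "0.15 -0.36 0 0 0" --pt "0.15 -0.36 0 0 0" --pt "0.15 -0.36 0 0 0" --pt "0.15 -0.36 0 -0.26 0"

```text
time: 1.28
ee_pos: [0.3773, 0.2474, 0.2317]
tool_rot: [0.605, 3.082, 0.001]
force: [1.0, -0.0, 0.2]
grip_width: 0.0855
grasp_force: 0.0
```

Emit:
drive_tool --pt "0.15 -0.36 -0.1 0 0" --pt "0.15 -0.36 -0.1 0 0" --pt "0.15 -0.36 -0.1 0 0" --pt "0.15 -0.36 -0.1 0 0" --pt "0.15 -0.36 -0.1 0 0"

```text
time: 1.7
ee_pos: [0.4525, 0.0671, 0.1814]
tool_rot: [0.606, 3.081, 0.001]
force: [1.3, 0.4, 0.1]
grip_width: 0.0855
grasp_force: 0.0
```

Emit:
drive_tool --pt "0 0 0 0 0" --pt "0 0 0 0 0"

```text
time: 1.87
ee_pos: [0.4521, 0.0673, 0.1807]
tool_rot: [-0.612, -3.08, 0.0]
force: [-0.3, 0.5, 0.9]
grip_width: 0.0857
grasp_force: 0.0
```

Run:
```python
from h import *
i=bot.camera_info("wrist"); save("wrist","w1.png")
s=bot.read_state();r=s["tool_rot"];print(s["ee_pos"],2*np.degrees(np.arctan2(r[1],r[0]))-90)
for r in bot.landmark_of("wrist","marker_red_mid")[:2]: print(r["p"],r["uv"],ray("wrist",r["uv"],.01,i))
for r in bot.outline_of("wrist","marker_red_mid")[:2]:
    v,u=np.nonzero(r["mask"]);P=np.array([ray("wrist",q,.01,i)[:2] for q in zip(u,v)]).astype(np.float32)
    print(r["p"],r["uv"],cv2.minAreaRect(P))
```

```text
[0.45204894 0.06854137 0.18125441] -292.3511068440952
0.86 [278.8, 184.9] [0.44638393 0.06681939 0.01      ]
0.85 [279.6, 172.4] ((0.44891583919525146, 0.06565302610397339), (0.02166386879980564, 0.16212132573127747), 67.55919647216797)
```

View pics/w1.png

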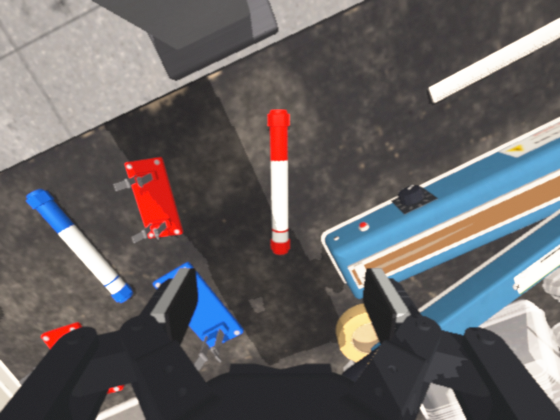

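The wrist view shows the red marker upright at (279,183), with clear floor at the pads and the stapler nearest at (327,236). Correcting by (-3.5, -2) mm, descending and gripping.

Emit:
drive_tool --pt "-0.035 -0.02 -0.34 0 0.4" --pt "0 0 -0.34 0 0.4" --pt "0 0 -0.34 0 0.4" --pt "0 0 -0.34 0 0.4" --pt "0 0 -0.3 0 0.4"

```text
time: 2.43
ee_pos: [0.448, 0.0688, 0.0142]
tool_rot: [0.6, 3.083, 0.001]
force: [1.4, 0.1, -0.2]
grip_width: 0.0512
grasp_force: 0.0
```

Emit:
drive_tool --pt "0 0 -0.06 0 0.4" --pt "0 0 -0.05 0 0.4" --pt "0 0 0 0 0.4"

```text
time: 2.68
ee_pos: [0.4489, 0.0679, 0.0049]
tool_rot: [0.603, 3.083, 0.0]
force: [-0.1, 0.5, 0.7]
grip_width: 0.0512
grasp_force: 0.0
```

Emit:
drive_tool --pt "0 -0.02 -0.02 0 1" --pt "0 0 0 0 1" --pt "0 0 0 0 1" --pt "0 0 0 0 1" --pt "0 0 0 0 1"

```text
time: 3.1
ee_pos: [0.4503, 0.0651, 0.0044]
tool_rot: [0.605, 3.079, 0.001]
force: [-2.4, -0.2, 6.4]
grip_width: 0.0153
grasp_force: 58.8
```

Emit:
drive_tool --pt "0 0 0 0 1" --pt "0 0 0 0 1"

```text
time: 3.27
ee_pos: [0.4502, 0.0651, 0.0044]
tool_rot: [0.605, 3.079, 0.001]
force: [-2.2, -0.0, 7.4]
grip_width: 0.0156
grasp_force: 58.8
```

Emit:
drive_tool --pt "0 0 0.1 0 1" --pt "0 0 0.3 0 1" --pt "0 0 0.4 0 1" --pt "0 0 0.4 0 1" --pt "0 0 0.3 0 1"

```text
time: 3.68
ee_pos: [0.4493, 0.065, 0.1566]
tool_rot: [0.605, 3.079, 0.001]
force: [1.0, 1.3, -0.3]
grip_width: 0.0155
grasp_force: 58.8
```

Run:
```python
from h import *
s=bot.read_state();print(s["ee_pos"],s["grip_width"],s["grasp_force"],s["force"],s["ft_torque"])
i=bot.camera_info("wrist"); save("wrist","w2.png")
i2=bot.camera_info("scene");save("scene","s2.png")
print(np.array(i2["R"]).T@-np.array(i2["t"]))
```

```text
[0.44932813 0.06497356 0.15656473] 0.015467005566789616 58.75808358192444 [ 0.96252994  1.26590042 -0.27075203] [-0.02272658 -0.02584636  0.02381812]
[-0.01663716 -0.52126954  0.59980977]
```

View pics/w2.png

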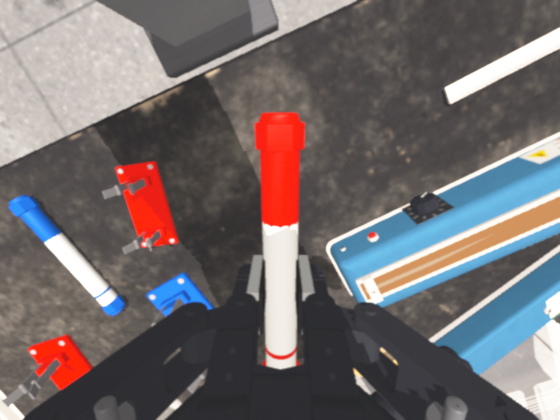

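View pics/s2.png

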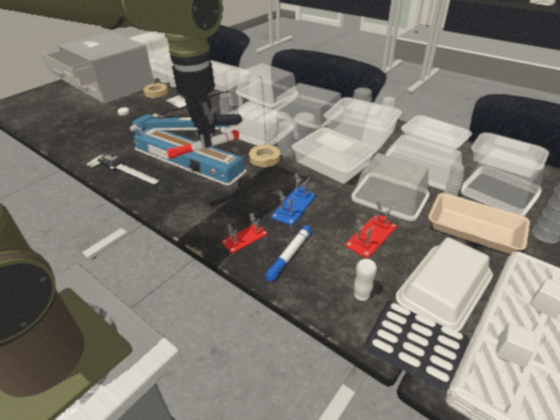

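The wrist view shows the marker held by its middle at (281,270) and in line with the fingers. The scene view shows it roughly level, with the target red holder at (372,235). Carrying it over the holder now and turning by +20°.

Emit:
drive_tool --pt "0.13 -0.35 0 0.3 1" --pt "0.13 -0.35 0 0.3 1" --pt "0.13 -0.35 0 0.3 1" --pt "0.13 -0.35 0 0.3 1" --pt "0.13 -0.35 0 0.3 1"

```text
time: 4.2
ee_pos: [0.5133, -0.1116, 0.152]
tool_rot: [-0.323, -3.124, -0.0]
force: [-0.1, 1.2, -0.1]
grip_width: 0.0157
grasp_force: 58.7
```

Emit:
drive_tool --pt "0.13 -0.35 0 0.3 1" --pt "0.13 -0.35 0 0.3 1" --pt "0.13 -0.35 0 0.3 1" --pt "0.13 -0.35 0 0.3 1" --pt "0.13 -0.35 0 0.22 1"

```text
time: 4.62
ee_pos: [0.5783, -0.2867, 0.1517]
tool_rot: [-0.057, -3.14, -0.001]
force: [1.6, 0.0, -0.0]
grip_width: 0.0155
grasp_force: 58.7
```

Emit:
drive_tool --pt "0 0 0 0 1" --pt "0 0 0 0 1" --pt "0 0 0 0 1"

```text
time: 4.87
ee_pos: [0.5778, -0.2845, 0.1515]
tool_rot: [-0.06, -3.139, -0.002]
force: [-0.5, 0.8, -0.3]
grip_width: 0.0153
grasp_force: 58.8
```

Run:
```python
from h import *
i=bot.camera_info("wrist"); save("wrist","w3.png")
s=bot.read_state();r=s["tool_rot"];print(s["ee_pos"],2*np.degrees(np.arctan2(r[1],r[0]))%180)
im=bot.read_camera("wrist").astype(int)
for r in bot.landmark_of("wrist","holder_red_seat")[:3]: print(r["p"],r["uv"],ray("wrist",r["uv"],.04,i))
for r in bot.landmark_of("wrist","marker_red_mid")[:2]: print(r["p"],r["uv"],ray("wrist",r["uv"],s["ee_pos"][2]+.006,i))
for r in bot.outline_of("wrist","holder_red_seat"): print(r["p"],r["uv"],r["mask"].sum())
for r in bot.outline_of("wrist","marker_red_mid")[:1]:
    v,u=np.nonzero(r["mask"]);P=np.array([ray("wrist",q,s["ee_pos"][2]+.006,i)[:2] for q in zip(u,v)]).astype(np.float32)
    print(r["p"],r["uv"],cv2.minAreaRect(P))
```

```text
[ 0.57785805 -0.28394177  0.15170473] 177.85786675835755
0.9 [279.0, 270.5] [ 0.57445056 -0.28577046  0.15770473]
0.76 [519.2, 25.0] 3035
0.58 [260.6, 198.0] 1909
0.9 [277.2, 225.8] ((0.5682235360145569, -0.28464362025260925), (0.022421084344387054, 0.14808164536952972), 88.21900177001953)
```

View pics/w3.png

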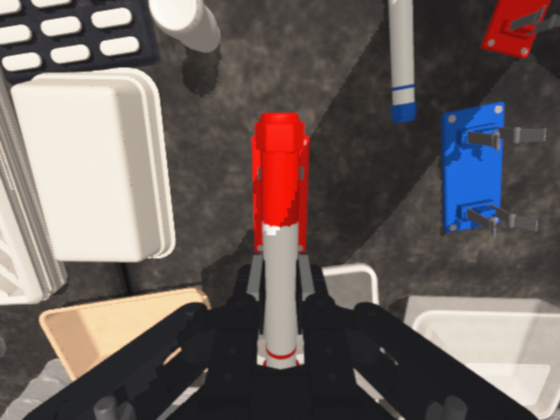

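Run:
```python
from h import *
for uv in [(253,200),(307,200),(255,137),(308,137),(254,250),(306,250)]: print(uv,ray("wrist",uv,.008).round(4))
im=bot.read_camera("wrist").astype(int)
t=bot.read_camera("top"); r=bot.outline_of("top","marker_red_mid")[:1]; i=bot.camera_info("top")
for q in r:
    v,u=np.nonzero(q["mask"]);P=np.array([ray("top",k,.158,i)[:2] for k in zip(u,v)]).astype(np.float32);print(q["p"],cv2.minAreaRect(P))
```

```text
(253, 200) [ 0.5816 -0.313   0.008 ]
(307, 200) [ 0.5836 -0.2574  0.008 ]
(255, 137) [ 0.5185 -0.3068  0.008 ]
(308, 137) [ 0.5204 -0.256   0.008 ]
(254, 250) [ 0.6387 -0.3157  0.008 ]
(306, 250) [ 0.6408 -0.2589  0.008 ]
```

The view shows the base edges at columns 253 and 307 (y centre -0.285), with the marker centred over them at column 280. Base centre x is about 0.580, so I shift +2.5 mm and descend to just above contact.

Emit:
drive_tool --pt "0.025 -0.01 -0.3 0 1" --pt "0 0 -0.3 0 1" --pt "0 0 -0.2 0 1" --pt "0 0 -0.1 0 1" --pt "0 0 0 0 1"

```text
time: 5.73
ee_pos: [0.5791, -0.2847, 0.059]
tool_rot: [-0.059, -3.136, -0.005]
force: [0.1, 0.2, 0.2]
grip_width: 0.0156
grasp_force: 58.8
```

Emit:
drive_tool --pt "0 0 -0.05 0 1" --pt "0 0 -0.05 0 1" --pt "0 0 -0.05 0 1" --pt "0 0 0 0 1"

```text
time: 6.07
ee_pos: [0.5819, -0.2858, 0.0482]
tool_rot: [0.059, 3.139, 0.0]
force: [0.1, 2.4, 2.3]
grip_width: 0.0161
grasp_force: 59.2
```

Contact with the clips as expected; pressing on.

Emit:
drive_tool --pt "0 0 -0.04 0 1" --pt "0 0 -0.04 0 1" --pt "0 0 -0.03 0 1" --pt "0 0 0 0 1"

```text
time: 6.4
ee_pos: [0.5803, -0.2851, 0.035]
tool_rot: [-0.059, -3.139, -0.002]
force: [-0.4, 2.1, -4.7]
grip_width: 0.0158
grasp_force: 58.8
```

Emit:
drive_tool --pt "0 0 -0.03 0 1" --pt "0 0 -0.02 0 1" --pt "0 0 0 0 1"

```text
time: 6.65
ee_pos: [0.5806, -0.2857, 0.0342]
tool_rot: [-0.059, -3.138, -0.002]
force: [-8.7, 7.6, 15.1]
grip_width: 0.0156
grasp_force: 60.8
```

The force turned to a pull (snap), then met a firm seat at 15 N. One small extra press, then release and rise.

Emit:
drive_tool --pt "0 0 -0.02 0 1" --pt "0 0 0 0 1" --pt "0 0 0.03 0 0" --pt "0 0 0 0 0" --pt "0 0 0 0 0"

```text
time: 7.07
ee_pos: [0.5811, -0.2866, 0.0325]
tool_rot: [0.059, 3.14, -0.002]
force: [-0.9, 0.3, -1.3]
grip_width: 0.0512
grasp_force: 0.0
```

Emit:
drive_tool --pt "0 0 0 0 0" --pt "0 0 0 0 0" --pt "0 0 0.1 0 0" --pt "0 0 0.2 0 0" --pt "0 0 0.3 0 0"

```text
time: 7.48
ee_pos: [0.5788, -0.2848, 0.0896]
tool_rot: [-0.059, -3.135, -0.005]
force: [0.0, 0.0, -0.7]
grip_width: 0.0854
grasp_force: 0.0
```

Emit:
drive_tool --pt "0 0 0.3 0 0" --pt "0 0 0.3 0 0" --pt "0 0 0.3 0 0" --pt "0 0 0 0 0" --pt "0 0 0 0 0"

```text
time: 7.9
ee_pos: [0.5825, -0.2869, 0.1861]
tool_rot: [0.059, 3.136, -0.005]
force: [-0.3, 0.4, 0.2]
grip_width: 0.0853
grasp_force: 0.0
```

Run:
```python
from h import *
i=bot.camera_info("wrist"); save("wrist","w4.png",(160,60,400,300),2)
save("scene","s4.png",(300,170,460,290),5)
for r in bot.landmark_of("wrist","marker_red_mid")[:2]: print(r["p"],r["uv"],ray("wrist",r["uv"],.04,i))
for r in bot.outline_of("wrist","marker_red_mid")[:2]:
    v,u=np.nonzero(r["mask"])
    for z in(.04,.057):
        P=np.array([ray("wrist",q,z,i)[:2] for q in zip(u,v)]).astype(np.float32); print(r["p"],cv2.minAreaRect(P))
```

```text
0.72 [281.9, 187.0] [ 0.57400874 -0.2861262   0.04      ]
0.76 ((0.5799060463905334, -0.2855437695980072), (0.021010305732488632, 0.16388577222824097), 87.81205749511719)
0.76 ((0.5749963521957397, -0.28544026613235474), (0.019773229956626892, 0.15423643589019775), 87.81204986572266)
```

View pics/w4.png

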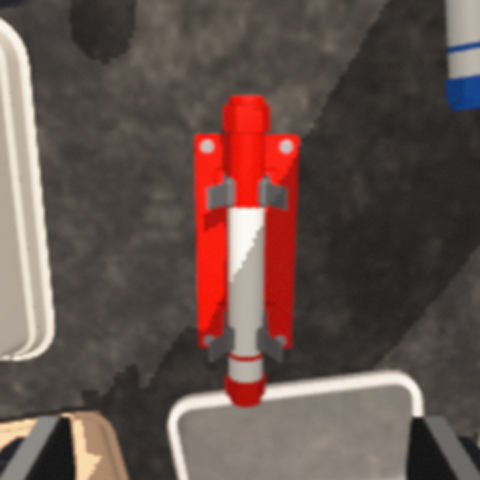

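View pics/s4.png

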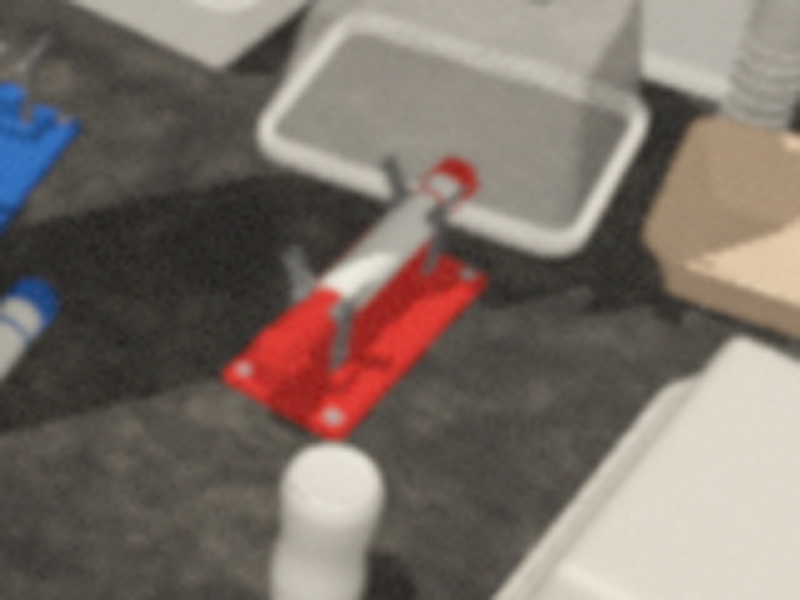

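The marker's apparent length at 40 mm height is 164 mm. On the table the same measure gave 162 mm, and an unseated marker would give 154 mm at its own height, so it is seated. Its centre is at (0.580, -0.2855), in line with the holder, both clips have their fingers round the barrel at crop rows 195 and 345, and the gripper is clear.

```bash
python3 -c "
from cell import bot
print(bot.job_done())"
```

```text
the job is handed in; nothing more can be done
None
```

I pressed the red marker into both clips of the larger red holder, centred and in line as far as the cameras show, then let go and handed the job in at about 8 s; the hand-in returned no verdict, and the arm did not go near the blue marker.

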